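# Open the dewaxing bath with its side lever and hold it open

### The job

Open the bench-top dewaxing bath so that the flasks inside can be reached: with a fingertip push the blue post of the front catch round to the left until the catch is fully off the lid, then press the red pad of the side lever down as far as it goes, so that the lever lifts the heavy lid, and finish while still holding the pad down with the lid open. Only push and press: grip nothing, never touch the lid itself, and leave everything else on the bench where it stands.

Things in the scene. Friction and masses are not known exactly. Their poses are not given: they have to be found in the camera images.
- bath: the dewaxing bath, fixed to the bench: white plinth with a steel tank on it, 204 mm (its x) by 288 mm (its y), 130 mm high. Origin at the centre of its underside; its x points to the back (hinge side), its y to its left as seen from the robot, z up; the front, with dial, lamp and catch, faces its -x. It stands at a different place and turn each time
- lid: the heavy steel lid (about 1.1 to 1.8 kg) with a black knob on top; flange 212 x 296 mm at 133 mm height, knob top at 183 mm when shut. Origin at the middle of its front edge; it is hinged along the back of the bath. Not to be touched
- lid_angle (a joint): opening angle of the lid: 0 shut, about 0.53 rad when the lever is right down; it falls shut if the lever is let go
- lever: the side lever, along the right (-y) side of the bath: a dark steel bar, 8 mm thick, on a bracket, with a roller under a shoe of the lid at its short back end (59 mm from the pivot) and a red pad at its long front end. Origin on its pivot; it turns only up and down in the bath's x-z plane
- lever_angle (a joint): angle of the lever: about 0 at rest (pad high), 0.42 rad at its stop with the pad right down. Pressing takes about 3 to 12 N on the pad, most at the start; let go, it comes back up under the lid's weight
- lever_pad (a point): middle of the top face of the red pad (52 mm along the lever, 38 mm across, 10 mm thick); z is square to the pad. At rest it is about 164 mm above the bench, leaning down 0.21 rad towards the bath; right down it is about 81 mm above the bench, leaning 0.21 rad the other way. It is 0.19 m ahead (-x) of the pivot, 90 mm clear of the front of the bath
- lever_pivot (a point): the lever's pivot, fixed on the bath, 105 mm above the bench
- catch: the front catch: a flat steel bar on an upright pivot at the front of the bath, with a tongue 32 mm long over the edge of the lid and an arm towards the robot that carries a blue upright post. Origin on the pivot at 139 mm height
- catch_angle (a joint): angle of the catch: 0 to 0.25 at the start (tongue on the lid, post towards the robot), 1.57 rad at its stop with the post swung to the bath's left (+y); clockwise from above is positive. The lid is free above about 1.2. It turns stiffly (about 1 to 2 N at the post) and stays where it is left
- catch_post (a point): centre of the top of the blue post, 18 mm in diameter, 44 mm tall, standing from 143 to 187 mm above the bench, 60 mm from the catch's pivot
- catch_pivot (a point): the catch's pivot, fixed on the bath, 122 mm ahead (-x) of the bath's centre and 50 mm to its left (+y), 139 mm above the bench
- cast: bystander: plaster cast with red wax and teeth, 65 x 62 mm, 45 mm high, in front of the bath between catch and lever. Origin under its middle, as with all bystanders
- lamp: bystander: glass spirit lamp with a clear cap, 80 mm across, 100 mm high, to the right of the lever
- articulator: bystander: steel articulator with a pair of casts, 80 x 66 mm, 112 mm high, to the left of the bath
- wax_knife: bystander: wax knife with a wooden handle, 170 mm long, lying to the right of the bath, beside the lever's pivot
- carver: bystander: steel carver, 150 mm long, lying to the right of the lever's pad
- mixing_bowl: bystander: green rubber mixing bowl, 110 mm across, 72 mm high, at the right
- tooth_strip: bystander: black strip with a row of teeth, 26 x 100 mm, 15 mm high, lying in front of the bath at its left

How it is judged:
By the outcome, as a careful person would: the job done as asked, in the order asked, and still so for the second after the job is handed in, while the arm keeps its last pose, push and grip.
It also fails if it takes over 45 s, if anything falls off the work surface, if the arm or the gripper's body presses on something with over 40 N, if the wrist force passes 120 N, or if a joint passes its speed limit or range.

### The arm

A 6-joint arm with a two-finger parallel gripper is mounted at the origin on the work surface. World frame = base frame: x ahead of the robot, y to its left, z up, the work surface at z = 0. Lengths are in mm, angles in degrees, forces in N, time in s.
With the tool pointing down it reaches from about 300 to 850 mm from the base axis. Payload 4.2 kg.
Tool frame: the origin (TCP) lies on the mounting face of the last link; the fingertips stand 191 mm ahead of it and the grasp point (between the pads) lies 172 mm ahead of it; z points along the fingers, y is the direction in which the jaws open and shut (so a half turn about z gives the same grasp; the last joint's range is limited). The gripper opens to 91 mm and grips with 3 to 60 N. Pads are 32 mm wide; open, the fingers measure 118 mm over their backs; the gripper's body (76 mm by 178 mm) begins 60 mm behind the grasp point.
Start: joints at [70.875, 18.312, 89.639, -0, 72.044, -1.146], TCP at [177.485, 546.92, 404.776] pointing down, gripper open.
Joint ranges: [-177.97, 177.97], [-48.28, 115.42], [12.27, 149.76], [-77.06, 257.06], [2.81, 150.46], [-146.56, 146.56]. Speed limits (degrees/s): [147.25, 147.25, 180, 180, 180, 180].

### API

Orientations are given as [roll, pitch, yaw] about the fixed x, y, z axes, in that order (R = Rz(yaw) Ry(pitch) Rx(roll)).
In Python, from workcell import env gives the robot as it stands.
- The arm moves only by the shell command python3 -m handwheel 'ROWS' [FORCE]. ROWS is JSON, a list of rows, each an object with "gripper": the opening in per cent of the stroke, from 0 (shut) to 100 (fully open); "travel": the shift along the tool's x, y, z in m, a list of three; "twist": the turn about the tool's z in rad. In form: [{"gripper": gripper, "travel": [x, y, z], "twist": twist}, ...]. A call has 1 to 5 rows; each row shifts and turns the commanded pose from where the row before left it, along the tool's axes as they then stand; what a row does not reach is not made up. A row lasts 1/12 s, in which the tool goes at most 41.7 mm and 7.16 degrees, less where a joint would pass 70% of its speed; a pose out of reach is approached as far as the arm can. A call with a gripper value outside its range is refused whole. The fingers move at their own pace and stop on an object; FORCE is the grip in N (left out, the last holds). Time passes only in rows, so rows that do not move let the fingers close. It gives the time, the measured TCP pose, the force and the opening at its end, in the units of the state.
- env.state(): the state, without advancing time (a new reading comes with each control period).
- env.grab_frame(name): name is "scene" or "top" or "wrist"; returns a dict with "frame" (420x560x3 uint8, red, green, blue), "intrinsics" (3x3 intrinsics, pixels), "k1" (the pictures are not rectified: a ray, as slopes to the right and down, at radius r is drawn at 1 + k1 r^2 times it, then the intrinsics apply), "extrinsics" (4x4, takes a point from camera to world coordinates). Camera axes: x right, y down, z forward; pixel columns grow to the right and rows downward; lengths in mm; the calibration is good to about 2 mm. A picture is of the moment at which its call begins. There is no depth.
- env.job_done(): hands the job in, once; it reports no verdict.
Trained networks look in the newest picture that a camera, given by its name, has taken for a name from the list of things; names that differ only in an ending like _2 or _b are one class to them, and where a whole thing is asked for, a point or a joint stands for the part that bears it (a point fixed in the world has none). Each returns a list of dicts, best first, with "confidence" (0 to 1); they miss things now and then, are a little off and sometimes report something else, mostly with a low value. They report only what shows in the picture. A call takes as long as a camera call.
- env.trace(camera, thing): "pixels" (420x560 bool, what is visible of it) and "uv" ([column, row] in pixels, amid what is visible of it).
- env.pinpoint(camera, thing): "uv" ([column, row] in pixels: a listed point, or the origin of a listed thing).
The state is a dict: "time_s": time; "qpos": joint angles; "qvel": joint speeds; "effort": joint torques, N m; "ee_pos": TCP position; "ee_rot": TCP orientation; "force": force on the tool from outside, world axes, zero at the start; "torque": the same for the moment, N m; "gripper_width": finger opening in mm.
Only numpy, scipy, OpenCV 4.12 (cv2) and the standard library are available. Lean on these libraries where they do the work, as an engineer would, in place of code of your own. Each camera call takes 0.05 s, during which the arm holds its last target. There are 200 camera calls.

## Working session

There is one attempt and no reset: what is moved stays moved. The work goes in short steps, Python scripts to look and compute and a shell command to move; the robot and the scene stay as the last step left them, time stands still between calls to the robot, and variables do not carry over. Pictures are saved under pics/ and viewed, about 8 in all and at most 12, crops included, and the job is handed in when it is done.

```bash
mkdir -p pics
cat > h.py <<'E'
from workcell import env
import numpy as np, cv2
from scipy.optimize import least_squares
from scipy.spatial.transform import Rotation as R
def ray(f,uv):
    K=np.array(f["intrinsics"]);d=(np.array(uv)-K[:2,2])/[K[0,0],K[1,1]]
    s=d.copy()
    for _ in range(20): s=d/(1+f["k1"]*(s@s))
    E=np.array(f["extrinsics"]);v=E[:3,:3]@np.r_[s,1];return E[:3,3],v/np.linalg.norm(v)
def atz(f,uv,z):
    o,v=ray(f,uv);return o+v*(z-o[2])/v[2]
def tri(rs):
    A=sum(np.eye(3)-np.outer(v,v) for o,v in rs);b=sum((np.eye(3)-np.outer(v,v))@o for o,v in rs)
    return np.linalg.solve(A,b)
def proj(f,p):
    E=np.array(f["extrinsics"]);q=E[:3,:3].T@(np.array(p)-E[:3,3]);s=q[:2]/q[2]
    s=s*(1+f["k1"]*(s@s));K=np.array(f["intrinsics"]);return s*[K[0,0],K[1,1]]+K[:2,2]
E
python3 - <<'E'
from h import *
fs={}
for c in ["scene","top"]:
    fs[c]=f=env.grab_frame(c)
    cv2.imwrite(f"pics/a_{c}.png",f["frame"][:,:,::-1])
Z=dict(bath=0,catch_post=187,catch_pivot=139,lever_pad=164,lever_pivot=105,cast=0,lamp=0,tooth_strip=0,articulator=0,carver=0,wax_knife=0,mixing_bowl=0)
for t,z in Z.items():
    rs=[]
    for c in fs:
        r=env.pinpoint(c,t)
        if r:
            rs.append(ray(fs[c],r[0]["uv"]));print(t,c,np.round(r[0]["uv"]),round(r[0]["confidence"],2),atz(fs[c],r[0]["uv"],z).round()[:2])
    if len(rs)==2: print("   tri",tri(rs).round())
s=env.state();print(s)
E
```

```text
bath scene [353. 238.] 0.82 [650. 185.]
catch_post scene [330. 161.] 0.62 [464. 191.]
catch_post top [188. 271.] 0.63 [448. 198.]
   tri [448. 201. 175.]
catch_pivot scene [338. 178.] 0.66 [501. 202.]
catch_pivot top [193. 246.] 0.63 [517. 192.]
   tri [517. 190. 153.]
lever_pad scene [274. 191.] 0.71 [505. -30.]
lever_pad top [269. 252.] 0.58 [503. -28.]
   tri [503. -28. 162.]
lever_pivot scene [318. 236.] 0.8 [686.  28.]
lever_pivot top [254. 190.] 0.77 [684.  22.]
   tri [685.  25. 105.]
cast scene [300. 214.] 0.5 [466.  83.]
cast top [237. 266.] 0.59 [456.  80.]
   tri [457.  84.  -7.]
lamp scene [234. 266.] 0.62 [ 604. -207.]
lamp top [328. 221.] 0.73 [ 599. -204.]
   tri [ 599. -205.   -6.]
tooth_strip scene [329. 189.] 0.53 [386. 249.]
tooth_strip top [167. 270.] 0.48 [442. 299.]
   tri [429. 260.  33.]
articulator scene [390. 201.] 0.57 [543. 414.]
articulator top [130. 235.] 0.7 [549. 418.]
   tri [547. 414.   3.]
carver scene [250. 235.] 0.44 [ 496. -113.]
carver top [329. 218.] 0.46 [ 609. -208.]
   tri [ 611. -177.  126.]
wax_knife scene [293. 278.] 0.56 [718. -67.]
wax_knife top [282. 184.] 0.47 [715. -58.]
   tri [714. -61.  -6.]
mixing_bowl scene [ 92. 295.] 0.93 [ 536. -615.]
mixing_bowl top [188. 269.] 0.62 [445. 234.]
   tri [ 634. -201.  357.]
{'time_s': 1.3, 'qpos': array([ 7.08749819e+01,  1.83115051e+01,  8.96371697e+01, -5.63670840e-05,
        7.20438986e+01, -1.14576418e+00]), 'qvel': array([ 0.04152155,  0.08246753,  0.15158366, -0.10859854, -0.05989799,
        0.04425434]), 'effort': array([ 3.79336589e-04, -4.12382126e+01, -2.32229894e+01,  7.25686247e-02,
        3.78401857e-02, -2.17581072e-05]), 'ee_pos': array([177.48713751, 546.92947823, 404.79231211]), 'ee_rot': array([1.79992576e+02, 2.02114139e-04, 1.62020763e+02]), 'force': array([-0.04447915, -0.81412112, -0.75472373]), 'torque': array([-0.01998452,  0.00571898, -0.05814426]), 'gripper_width': 91.6540442351276}
```

Run:
```python
import cv2
a=cv2.imread("pics/a_scene.png")[110:330,180:460];b=cv2.imread("pics/a_top.png")[130:310,90:370]
a=cv2.resize(a,None,fx=1.42,fy=1.42);b=cv2.resize(b,None,fx=1.42,fy=1.42)
import numpy as np
a=cv2.resize(a,(764*1//2*1,300));b=cv2.resize(b,(400,257))
c=np.zeros((600,520,3),np.uint8);
A=cv2.resize(cv2.imread("pics/a_scene.png")[110:330,180:460],(420,330));B=cv2.resize(cv2.imread("pics/a_top.png")[130:310,90:370],(420,270))
cv2.imwrite("pics/b.png",np.vstack([A,B]))
```

```text
(no output)
```

View pics/b.png

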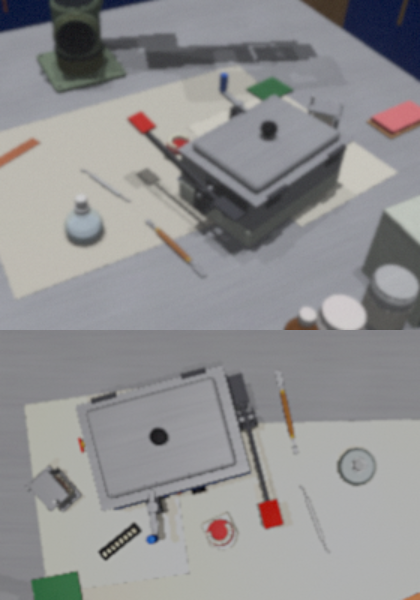

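The crop shows the bath turned about 12–16° to the left. In full top-view pixels the blue post is at (190,270), the red pad at (270,252), the cast between them at about (237,270) and the lamp at (328,221). I'll lift, close and twist to the bath's axes, then look from nearer.

```bash
python3 -m handwheel '[{"gripper":0,"travel":[0,0,-0.01],"twist":-0.115},{"gripper":0,"travel":[0,0,-0.01],"twist":-0.115},{"gripper":0,"travel":[0,0,-0.01],"twist":-0.115},{"gripper":0,"travel":[0,0,-0.01],"twist":-0.115},{"gripper":0,"travel":[0,0,-0.01],"twist":-0.115}]' 10
python3 -m handwheel '[{"gripper":0,"travel":[-0.011,-0.038,0],"twist":0},{"gripper":0,"travel":[-0.011,-0.038,0],"twist":0},{"gripper":0,"travel":[-0.011,-0.038,0],"twist":0},{"gripper":0,"travel":[-0.011,-0.038,0],"twist":0},{"gripper":0,"travel":[-0.011,-0.038,0],"twist":0}]'
python3 -m handwheel '[{"gripper":0,"travel":[-0.011,-0.038,0],"twist":0},{"gripper":0,"travel":[-0.011,-0.038,0],"twist":0},{"gripper":0,"travel":[-0.011,-0.038,0],"twist":0},{"gripper":0,"travel":[-0.011,-0.038,0],"twist":0},{"gripper":0,"travel":[-0.011,-0.038,0],"twist":0}]'
python3 - <<'E'
from h import *
f=env.grab_frame("wrist");cv2.imwrite("pics/c.png",f["frame"][:,:,::-1])
for t,z in dict(catch_post=187,catch_pivot=139,lever_pad=164,cast=0).items():
    for r in env.pinpoint("wrist",t)[:1]: print(t,np.round(r["uv"]),round(r["confidence"],2),atz(f,r["uv"],z).round()[:2])
s=env.state();print(s["time_s"],s["ee_pos"],s["ee_rot"],s["gripper_width"])
E
```

```text
time_s: 1.72
ee_pos: [177.5, 546.9, 455.2]
ee_rot: [180.0, 0.0, -164.7]
force: [0.7, 1.5, 0.1]
gripper_width: 60.8
time_s: 2.13
ee_pos: [280.1, 375.9, 454.9]
ee_rot: [180.0, 0.0, -165.0]
force: [0.4, 0.4, 0.1]
gripper_width: 27.2
time_s: 2.55
ee_pos: [382.3, 206.4, 455.1]
ee_rot: [180.0, 0.1, -165.0]
force: [1.3, -0.5, 0.0]
gripper_width: 0.4
cast [165. 218.] 0.74 [466.  77.]
2.8 [381.80375434 208.2772851  454.80666261] [ 1.79955065e+02 -1.88228439e-03 -1.65087049e+02] 0.3283313671832242
```

View pics/c.png

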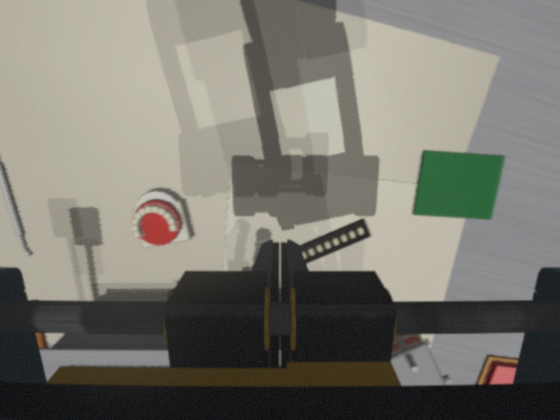

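The wrist camera looks back towards the robot, so the gripper hides the bath. It shows the cast at (160,222) and the tooth strip at (335,240). I'll measure the post, pad and lid in the two fixed views instead.

Run:
```python
from h import *
cam={c:env.grab_frame(c) for c in ["top","scene"]}
for c,f in cam.items():
    im=cv2.imread(f"pics/a_{c}.png").astype(int);B,G,Rr=im[...,0],im[...,1],im[...,2]
    bl=((B-Rr>40)&(B-G>30)).astype(np.uint8)
    rd=((Rr-G>90)&(Rr-B>90)).astype(np.uint8)
    for n,m,z in [("blue",bl,165),("red",rd,160)]:
        k,l,st,ce=cv2.connectedComponentsWithStats(m)
        for i in range(1,k):
            if st[i,4]>12 and 120<ce[i,1]<300 and 90<ce[i,0]<400:
                print(c,n,st[i],ce[i].round(1),atz(f,ce[i],z).round(1)[:2])
                if n=="red" and st[i,4]>60:
                    cnt=cv2.findContours((l==i).astype(np.uint8),0,2)[0][0]
                    print("  corners",[atz(f,p,164).round(0)[:2].tolist() for p in cv2.boxPoints(cv2.minAreaRect(cnt))])
    for r in env.trace(c,"lid")[:1]:
        cnt=max(cv2.findContours(r["pixels"].astype(np.uint8),0,2)[0],key=cv2.contourArea)
        P=np.array([atz(f,p[0],135)[:2] for p in cnt],np.float32)
        print(c,"lid",r["confidence"],cv2.minAreaRect(P))
    print(c,np.array(f["extrinsics"])[:3,3].round())
f=cam["top"];cv2.imwrite("pics/d.png",cv2.resize(f["frame"][130:310,90:370,::-1],None,fx=2.8,fy=2.8,interpolation=2))
```

```text
top blue [188 267   7   6  33] [190.7 269.2] [452.4 193.3]
top red [263 243  15  19 202] [270.  252.2] [502.  -29.7]
  corners [[521.0, -7.0], [530.0, -40.0], [484.0, -52.0], [475.0, -19.0]]
top red [229 257  12  13 109] [235.2 262.6] [472.   68.5]
  corners [[488.0, 86.0], [488.0, 55.0], [454.0, 54.0], [454.0, 85.0]]
top lid 0.94 ((650.3693237304688, 167.2544403076172), (215.7516632080078, 331.1693420410156), 15.463757514953613)
top [ 525.  -92. 1649.]
scene blue [    0    67   224   166 12526] [ 90.2 125. ] [-198.  -519.5]
scene blue [327 159   5   6  16] [329.  160.8] [432.3 206.9]
scene red [267 185  15  13 117] [274.1 191.2] [503.1 -28.5]
  corners [[487.0, -49.0], [466.0, -19.0], [526.0, -12.0], [546.0, -41.0]]
scene red [297 204   5   3  13] [299.  204.8] [594.9  11.3]
scene lid 0.73 ((653.2042236328125, 157.3223419189453), (214.2240753173828, 357.18829345703125), 15.598495483398438)
scene [1377. -406.  885.]
```

View pics/d.png

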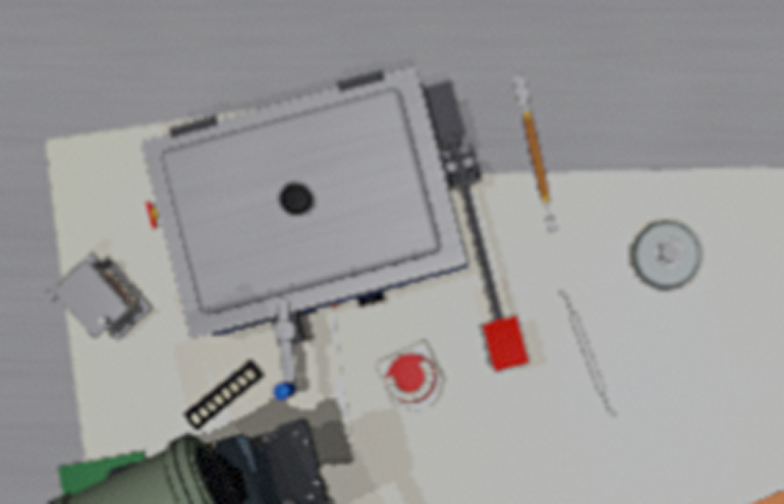

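Top view: yaw is about 15.5°. The post is at crop (284,390), the catch pivot at about (287,325) and the pad at (505,343). In world that puts the pivot near (513,195) and the post near (452,195). I'll go to the right of the post and descend.

```bash
python3 -m handwheel '[{"gripper":0,"travel":[-0.024,-0.026,0],"twist":0},{"gripper":0,"travel":[-0.024,-0.026,0],"twist":0},{"gripper":0,"travel":[-0.024,-0.027,0],"twist":0},{"gripper":0,"travel":[0,0,0.01],"twist":0},{"gripper":0,"travel":[0,0,0.02],"twist":0}]'
python3 -m handwheel '[{"gripper":0,"travel":[0,0,0.03],"twist":0},{"gripper":0,"travel":[0,0,0.03],"twist":0},{"gripper":0,"travel":[0,0,0.017],"twist":0},{"gripper":0,"travel":[0,0,0],"twist":0}]'
python3 - <<'E'
from h import *
o=[]
for c,a in [("top",(slice(130,310),slice(90,370))),("scene",(slice(110,290),slice(220,500)))]:
    f=env.grab_frame(c);o.append(cv2.resize(f["frame"][a][:,:,::-1],(466,300),interpolation=2))
    for t,z in [("catch_post",187),("catch_pivot",139)]:
        for r in env.pinpoint(c,t)[:1]: print(c,t,r["uv"],r["confidence"],atz(f,r["uv"],z).round())
cv2.imwrite("pics/e.png",np.vstack(o)); print(env.state()["ee_pos"],env.state()["time_s"])
E
```

```text
time_s: 3.42
ee_pos: [473.4, 150.9, 425.9]
ee_rot: [180.0, 0.3, -165.1]
force: [-0.9, 0.3, -0.7]
gripper_width: 0.5
time_s: 3.75
ee_pos: [470.1, 151.3, 343.8]
ee_rot: [180.0, -0.5, -164.9]
force: [-0.4, -0.3, 0.3]
gripper_width: 0.0
top catch_post [254.7, 188.2] 0.6 [680.  14. 187.]
top catch_pivot [190.4, 249.5] 0.94 [508. 200. 139.]
scene catch_post [329.0, 160.0] 0.62 [457. 191. 187.]
scene catch_pivot [339.8, 179.8] 0.97 [512. 204. 139.]
[472.1651448  150.92774363 349.32957242] 4.05
```

View pics/e.png

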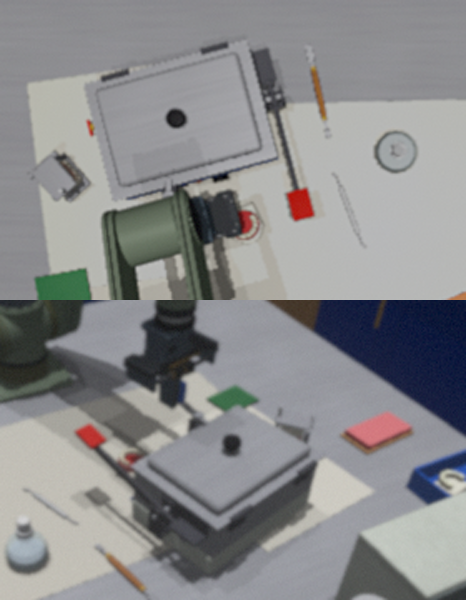

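Scene view: the fingertips are just to the right of the post, which shows at (180,392), and the lid is clear. The networks now put the pivot at about (510,202). Next, the first part of the push.

```bash
python3 -m handwheel '[{"gripper":0,"travel":[0.004,0.009,0],"twist":0},{"gripper":0,"travel":[0.004,0.009,0],"twist":0},{"gripper":0,"travel":[0.001,0.009,0],"twist":0},{"gripper":0,"travel":[0.001,0.009,0],"twist":0},{"gripper":0,"travel":[0,0.009,0],"twist":0}]'
python3 -m handwheel '[{"gripper":0,"travel":[-0.002,0.009,0],"twist":0},{"gripper":0,"travel":[-0.002,0.008,0],"twist":0},{"gripper":0,"travel":[-0.003,0.005,0],"twist":0},{"gripper":0,"travel":[-0.003,0.005,0],"twist":0}]'
python3 - <<'E'
from h import *
P=np.array([510,202]);s=env.state();d=s["ee_pos"][:2]-P
print(s["ee_pos"],s["force"],d@[.964,.267],d@[-.267,.964])
for c in ["top","scene"]:
    f=env.grab_frame(c)
    for r in env.pinpoint(c,"catch_post")[:2]:
        p=atz(f,r["uv"],187)[:2];e=p-P;print(c,r["confidence"],p.round(),np.arctan2(e@[-.267,.964],-(e@[.964,.267])))
E
```

```text
time_s: 4.47
ee_pos: [450.4, 192.2, 348.2]
ee_rot: [-180.0, 0.1, -165.0]
force: [3.4, -2.7, -0.9]
gripper_width: 0.1
time_s: 4.8
ee_pos: [452.9, 220.9, 347.4]
ee_rot: [180.0, -0.1, -165.0]
force: [0.2, -1.7, 0.6]
gripper_width: 0.4
[452.91410578 220.8618734  347.4155029 ] [ 0.20422778 -1.6542701   0.59379753] -49.99468183056001 33.42477971013712
scene 0.44 [487. 231.] 1.1733594287146925
```

Contact is at about 2 N and the catch is turning. I'll continue round the arc.

```bash
python3 -m handwheel '[{"gripper":0,"travel":[-0.004,0.005,0],"twist":0},{"gripper":0,"travel":[-0.004,0.004,0],"twist":0},{"gripper":0,"travel":[-0.005,0.004,0],"twist":0},{"gripper":0,"travel":[-0.004,0.003,0],"twist":0},{"gripper":0,"travel":[0,0,0],"twist":0}]'
python3 - <<'E'
from h import *
P=np.array([510,202]);s=env.state();d=s["ee_pos"][:2]-P
print(s["ee_pos"],s["force"],d@[.964,.267],d@[-.267,.964])
o=[]
for c,a in [("top",(slice(190,310),slice(120,307))),("scene",(slice(120,240),slice(260,447)))]:
    f=env.grab_frame(c);o.append(cv2.resize(f["frame"][a][:,:,::-1],(466,300),interpolation=2))
    for t in ["catch_post"]:
      for r in env.pinpoint(c,t)[:2]:
        p=atz(f,r["uv"],187)[:2];e=p-P;print(c,r["uv"],r["confidence"],p.round(),np.arctan2(e@[-.267,.964],-(e@[.964,.267])))
cv2.imwrite("pics/f.png",np.vstack(o))
E
```

```text
time_s: 5.42
ee_pos: [466.3, 240.8, 347.7]
ee_rot: [180.0, 0.1, -165.0]
force: [0.6, 0.4, 0.5]
gripper_width: 0.4
[466.34683434 240.77912215 347.70005256] [0.6046779  0.40254131 0.54954284] -31.72762608578671 49.03846898133674
scene [350.3, 161.4] 0.66 [494. 250.] 1.5096672392878763
scene [339.7, 179.0] 0.48 [564. 166.] -2.2894116257898576
```

View pics/f.png

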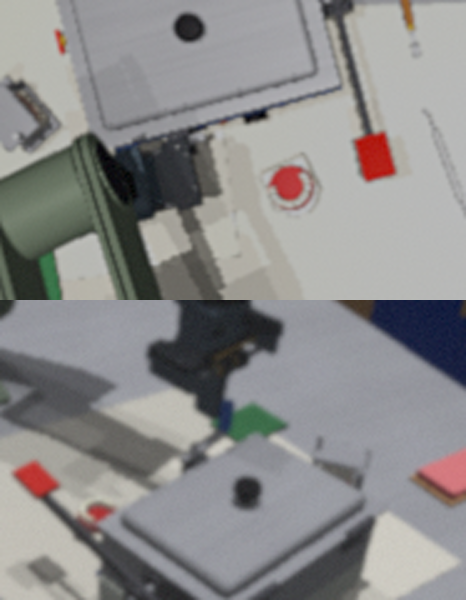

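The post, at scene crop (226,415), has swung left, and I estimate the catch at about 1.5 rad. I'll push a little further to feel the stop.

```bash
python3 -m handwheel '[{"gripper":0,"travel":[-0.003,0.001,0],"twist":0},{"gripper":0,"travel":[-0.003,0.001,0],"twist":0},{"gripper":0,"travel":[0,0,0],"twist":0}]'
python3 -m handwheel '[{"gripper":0,"travel":[-0.003,0,0],"twist":0},{"gripper":0,"travel":[0,0,0],"twist":0}]'
```

```text
time_s: 5.87
ee_pos: [471.2, 243.5, 347.8]
ee_rot: [180.0, 0.0, -165.0]
force: [0.4, 0.1, 0.3]
gripper_width: 0.3
time_s: 6.03
ee_pos: [473.6, 244.3, 347.7]
ee_rot: [180.0, -0.1, -165.0]
force: [-2.7, -0.3, 1.3]
gripper_width: 0.8
```

```bash
python3 -m handwheel '[{"gripper":0,"travel":[-0.003,0,0],"twist":0},{"gripper":0,"travel":[0,0,0],"twist":0}]'
python3 -m handwheel '[{"gripper":0,"travel":[-0.002,0,0],"twist":0},{"gripper":0,"travel":[0,0,0],"twist":0}]'
python3 -m handwheel '[{"gripper":0,"travel":[-0.002,0,0],"twist":0},{"gripper":0,"travel":[0,0,0],"twist":0}]'
```

```text
time_s: 6.2
ee_pos: [474.9, 244.7, 347.6]
ee_rot: [180.0, -0.4, -165.0]
force: [-9.5, -1.3, 5.1]
gripper_width: 0.4
time_s: 6.37
ee_pos: [475.7, 244.9, 347.6]
ee_rot: [180.0, -0.7, -165.0]
force: [-13.6, -2.1, 8.0]
gripper_width: 0.3
time_s: 6.53
ee_pos: [476.6, 245.2, 347.6]
ee_rot: [180.0, -0.9, -165.0]
force: [-17.1, -2.3, 11.3]
gripper_width: 0.3
```

The force has risen to 17 N with no further motion, so the catch is at its stop. I'll back off, lift, and go above the pad.

```bash
python3 -m handwheel '[{"gripper":0,"travel":[0.02,0,0],"twist":0},{"gripper":0,"travel":[0.02,0,0],"twist":0},{"gripper":0,"travel":[0,0,-0.03],"twist":0},{"gripper":0,"travel":[0,0,-0.03],"twist":0},{"gripper":0,"travel":[0,-0.02,0],"twist":0}]'
python3 -m handwheel '[{"gripper":0,"travel":[0.001,-0.038,0],"twist":0},{"gripper":0,"travel":[0.001,-0.038,0],"twist":0},{"gripper":0,"travel":[0.001,-0.038,0],"twist":0},{"gripper":0,"travel":[0.001,-0.038,0],"twist":0},{"gripper":0,"travel":[0.001,-0.038,0],"twist":0}]'
python3 -m handwheel '[{"gripper":0,"travel":[0.001,-0.038,0],"twist":0},{"gripper":0,"travel":[0.001,-0.02,0],"twist":0},{"gripper":0,"travel":[0,0,0],"twist":0}]'
python3 - <<'E'
from h import *
P=np.array([510,202]);o=[]
for c,a in [("top",(slice(190,310),slice(150,337))),("scene",(slice(120,240),slice(220,407)))]:
    f=env.grab_frame(c);o.append(cv2.resize(f["frame"][a][:,:,::-1],(466,300),interpolation=2))
    for t in ["catch_post"]:
      for r in env.pinpoint(c,t)[:1]:
        p=atz(f,r["uv"],187)[:2];e=p-P;print(c,r["uv"],r["confidence"],p.round(),np.arctan2(e@[-.267,.964],-(e@[.964,.267])))
    for r in env.pinpoint(c,"lever_pad")[:1]: print(c,"pad",r["uv"],atz(f,r["uv"],164).round())
cv2.imwrite("pics/g.png",np.vstack(o));print(env.state()["ee_pos"])
E
```

```text
time_s: 6.95
ee_pos: [447.8, 218.3, 413.3]
ee_rot: [179.8, 0.7, -164.9]
force: [1.1, 0.4, 1.2]
gripper_width: 0.6
time_s: 7.37
ee_pos: [491.6, 29.7, 408.1]
ee_rot: [-180.0, 0.1, -165.0]
force: [1.3, 0.3, -1.0]
gripper_width: 0.4
time_s: 7.62
ee_pos: [505.3, -28.6, 407.8]
ee_rot: [-179.9, 0.1, -165.3]
force: [-0.8, -0.0, -0.7]
gripper_width: 0.4
top [165.2, 252.4] 0.63 [499. 261.] 1.6646624674679478
scene [352.6, 161.1] 0.68 [495. 257.] 1.5811400340924917
scene pad [273.5, 187.8] [491. -25. 164.]
[504.12798291 -23.95432034 407.81778187]
```

View pics/g.png

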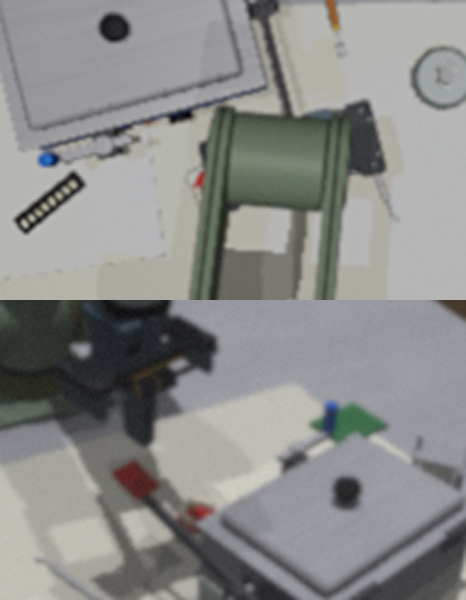

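Both views show the catch at its stop, with the post at crop (48,158) in the top view and (330,415) in the scene view, and the tool over the pad. I'll descend and press.

```bash
python3 -m handwheel '[{"gripper":0,"travel":[0,-0.004,0.01],"twist":0},{"gripper":0,"travel":[0,0,0.015],"twist":0},{"gripper":0,"travel":[0,0,0.012],"twist":0},{"gripper":0,"travel":[0,0,0.006],"twist":0},{"gripper":0,"travel":[0,0,0],"twist":0}]'
python3 -m handwheel '[{"gripper":0,"travel":[0,0,0.006],"twist":0},{"gripper":0,"travel":[0,0,0.006],"twist":0},{"gripper":0,"travel":[0,0,0.006],"twist":0},{"gripper":0,"travel":[0.001,0,0.006],"twist":0},{"gripper":0,"travel":[0,0,0],"twist":0}]'
```

```text
time_s: 8.33
ee_pos: [504.9, -28.5, 362.9]
ee_rot: [179.9, -0.2, -165.0]
force: [-0.5, 0.1, -0.5]
gripper_width: 0.6
time_s: 8.75
ee_pos: [503.3, -29.5, 341.8]
ee_rot: [-180.0, -0.1, -165.0]
force: [-6.0, -1.6, 10.1]
gripper_width: 0.5
```

```bash
python3 -m handwheel '[{"gripper":0,"travel":[0.001,0,0.008],"twist":0},{"gripper":0,"travel":[0,0,0.008],"twist":0},{"gripper":0,"travel":[0.001,0,0.008],"twist":0},{"gripper":0,"travel":[0,0,0.008],"twist":0},{"gripper":0,"travel":[0,0,0],"twist":0}]'
python3 -m handwheel '[{"gripper":0,"travel":[0.001,0,0.008],"twist":0},{"gripper":0,"travel":[0,0,0.008],"twist":0},{"gripper":0,"travel":[0.001,0,0.008],"twist":0},{"gripper":0,"travel":[0,0,0.004],"twist":0},{"gripper":0,"travel":[0,0,0],"twist":0}]'
python3 - <<'E'
from h import *
o=[]
for c,a in [("top",(slice(130,310),slice(90,370))),("scene",(slice(90,270),slice(200,480)))]:
    f=env.grab_frame(c);o.append(cv2.resize(f["frame"][a][:,:,::-1],(466,300),interpolation=2))
cv2.imwrite("pics/i.png",np.vstack(o));s=env.state();print(s["ee_pos"],s["force"])
E
```

```text
time_s: 9.17
ee_pos: [500.4, -30.4, 309.2]
ee_rot: [-180.0, -0.4, -165.0]
force: [-9.6, -4.5, 11.2]
gripper_width: 0.3
time_s: 9.58
ee_pos: [499.9, -30.6, 280.7]
ee_rot: [-180.0, -0.1, -165.0]
force: [-3.4, -2.7, 6.8]
gripper_width: 0.5
[499.90141013 -30.57231377 281.12101469] [-4.4764735  -1.79971928  6.46648511]
```

View pics/i.png

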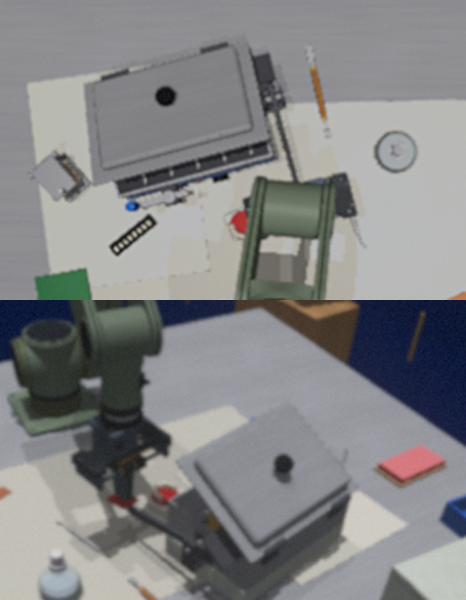

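The lid is lifting, and the pad is nearly down under the fingertips. Now to the stop, in small presses.

```bash
python3 -m handwheel '[{"gripper":0,"travel":[0.001,0,0.004],"twist":0},{"gripper":0,"travel":[0,0,0.004],"twist":0},{"gripper":0,"travel":[0,0,0],"twist":0}]'
python3 -m handwheel '[{"gripper":0,"travel":[0,0,0.004],"twist":0},{"gripper":0,"travel":[0,0,0],"twist":0}]'
python3 -m handwheel '[{"gripper":0,"travel":[0,0,0.003],"twist":0},{"gripper":0,"travel":[0,0,0],"twist":0}]'
```

```text
time_s: 9.93
ee_pos: [499.8, -30.6, 275.2]
ee_rot: [-179.9, 0.1, -165.0]
force: [-4.0, -0.4, 16.1]
gripper_width: 0.7
time_s: 10.1
ee_pos: [499.7, -30.6, 274.5]
ee_rot: [-179.9, 0.2, -165.0]
force: [-13.3, -0.4, 39.3]
gripper_width: 0.4
time_s: 10.27
ee_pos: [499.5, -30.6, 274.0]
ee_rot: [-179.9, 0.3, -165.0]
force: [-18.9, 0.0, 57.8]
gripper_width: 0.5
```

The stop is reached: the force climbs steeply with no motion. I'll ease off to a moderate hold.

```bash
python3 -m handwheel '[{"gripper":0,"travel":[0,0,-0.004],"twist":0},{"gripper":0,"travel":[0,0,0],"twist":0},{"gripper":0,"travel":[0,0,0],"twist":0}]'
python3 - <<'E'
from h import *
o=[]
for c,a in [("top",(slice(130,310),slice(90,370))),("scene",(slice(90,270),slice(200,480)))]:
    f=env.grab_frame(c);o.append(cv2.resize(f["frame"][a][:,:,::-1],(466,300),interpolation=2))
    for t,z in dict(cast=0,lamp=0,articulator=0,tooth_strip=0,catch_post=187,lever_pad=81).items():
        for r in env.pinpoint(c,t)[:1]: print(c,t,round(r["confidence"],2),atz(f,r["uv"],z).round()[:2])
cv2.imwrite("pics/j.png",np.vstack(o));s=env.state();print(s["ee_pos"],s["force"],s["time_s"])
E
```

```text
time_s: 10.52
ee_pos: [499.6, -30.6, 274.6]
ee_rot: [-179.9, 0.2, -165.0]
force: [-10.5, -0.4, 33.9]
gripper_width: 0.8
top cast 0.48 [460.  73.]
top lamp 0.71 [ 607. -196.]
top articulator 0.76 [550. 417.]
top catch_post 0.65 [497. 256.]
scene cast 0.81 [464.  80.]
scene articulator 0.55 [408.   5.]
scene lever_pad 0.72 [492. -30.]
[499.61549711 -30.58158251 274.63420586] [-10.17855028  -0.06226991  34.02452679] 11.2167
```

View pics/j.png

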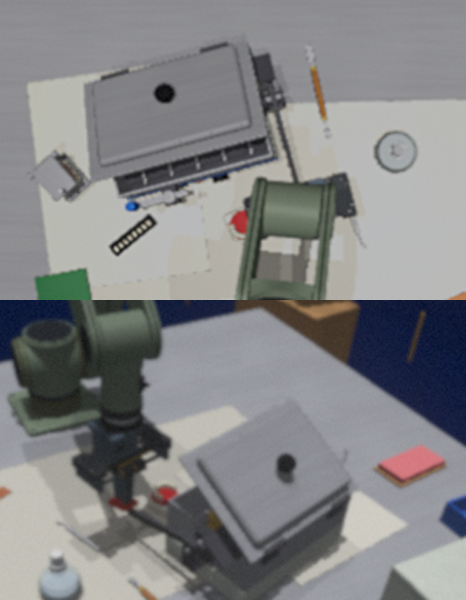

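The lid is open, the pad is down under the fingertips, and the bystanders look unmoved. I'll ease off once more, then hand in.

```bash
python3 -m handwheel '[{"gripper":0,"travel":[0,0,-0.002],"twist":0},{"gripper":0,"travel":[0,0,0],"twist":0},{"gripper":0,"travel":[0,0,0],"twist":0},{"gripper":0,"travel":[0,0,0],"twist":0}]'
python3 -c "
from workcell import env
s=env.state();print(s['ee_pos'],s['force'])
print(env.job_done())"
```

```text
time_s: 11.55
ee_pos: [499.7, -30.6, 275.0]
ee_rot: [-179.9, 0.2, -165.0]
force: [-7.5, 0.2, 22.4]
gripper_width: 0.4
[499.67721983 -30.59881786 274.9570784 ] [-7.46523522  0.21171232 22.43862461]
the job is handed in; nothing more can be done
None
```

The bath is open. I pushed the blue post round to its stop, then pressed the red pad down to its stop. I handed the job in at about 11.6 s with the closed fingertips still holding the pad at about 22 N and the lid lifted.

- **Catch:** at the stop, the push force rose to about 17 N with almost no further motion. Afterwards the two camera views put the catch at about 1.58 and 1.66 rad; 1.57 is the stop.
- **Lever:** at the stop, the vertical force rose steeply with almost no motion. The fingertips ended at about 84 mm, against the given 81 mm for the pad right down. I take the 3 mm to be the pad's lean under a flat fingertip.
- **Force:** the fingertip press peaked at about 58 N vertically (about 61 N in all) at the stop before I eased off. That is well below the 120 N wrist limit, but above the 40 N set for the arm or gripper's body; I took that limit not to apply to the fingertips.
- **Other objects:** the last pictures show the lid open and nothing visibly moved. The position estimates for the cast, lamp and articulator in the top view agree with the first ones to within about 10 mm. One scene-view reading put the articulator near the cast; the picture contradicts it, so I treated it as a false detection. I did not recheck the carver, knife, bowl or tooth strip by number.

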